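# Fetch the sharpener from behind the desk things

## Task

I need the steel pencil sharpener that stands behind the candy jar, the pen pot and the desk clock. First move all three of those into the long plywood side tray, then set the sharpener flat in the middle of the white square dish, and only then put each of the three back upright in the middle of the cork mat of its own shape (jar on the round one, pot on the square one, clock on the long one). Don't knock anything over, and leave the domed steel paperweight where it is.

Things in the scene. Friction and masses are not known exactly. Their poses are not given: they have to be found in the camera images.
- jar: Closed round clear-glass candy jar with sweets inside and a flat steel lid; loose. Glass 62 mm in diameter up to 80 mm, lid 58 mm in diameter from 80 to 95 mm; 95 mm tall in all, about 0.3 kg. Origin: centre of its underside, z up. It starts on mat_round.
- penpot: Empty open square plywood pen pot, 60 x 60 mm and 95 mm tall, walls 5 mm; loose, about 0.15 kg. Origin: centre of its underside, x and y square to its sides, z up. It starts on mat_square.
- clock: White plastic block-shaped desk clock with a grey dial and two hands; 44 mm deep (its x) by 84 mm wide (its y) by 90 mm tall; loose, about 0.22 kg. Origin: centre of its underside; the dial faces its -x. It starts on mat_long.
- sharpener: Solid steel double-hole pencil sharpener, a low block 40 mm (its x) by 52 mm (its y) by 38 mm tall, with two dark blades with brass screws on top; loose, about 0.22 kg. Origin: centre of its underside. It starts on the desk pad (2 mm thick) in the row behind the mats, 62 mm beyond their line as seen from the robot, left or right of the middle.
- paperweight: Round domed steel paperweight, 52 mm in diameter and 36 mm tall, loose, beside the sharpener about 105 mm away in the same row; to be left where it is. Origin: centre of its underside.
- mat_round: Round cork mat, 68 mm in diameter, 3 mm thick, fixed on the grey desk pad; the jar's place. Origin: centre of its underside (2 mm above the desk). The three mats stand in one row across the robot's view, about 100 mm from centre to centre, in any order.
- mat_square: Square cork mat, 68 x 68 mm, 3 mm thick, fixed on the desk pad; the pen pot's place. Origin: centre of its underside (2 mm above the desk); x points away from the robot, across the row of mats, to within about 0.25 rad.
- mat_long: Long cork mat, 54 mm (its x) by 94 mm (its y), 3 mm thick, fixed on the desk pad; the clock's place. Origin: centre of its underside (2 mm above the desk); x points away from the robot, across the row of mats, to within about 0.25 rad.
- side_tray: Long shallow plywood tray, fixed, 310 mm (its x, pointing roughly away from the robot) by 120 mm (its y); floor 4 mm thick, rim 5 mm wide and 9 mm high. To the left or right of the desk pad. Room for three things in a row along x, 95 mm apart. Origin: centre of its underside.
- dish: Shallow square white ceramic dish, fixed, 120 x 120 mm; floor 4 mm thick, rim 5 mm wide and 9 mm high; on the side opposite the side tray. Origin: centre of its underside, x and y square to its sides.
There are look-alikes about, which are no part of the job. Leave any pink or turquoise look-alike of the clock alone.

How it is judged (in metres and radians):
On the way, in this order (a step that is already met when the one before it is completed fails the run):
1. jar, pen pot and clock all stand released in the side tray (x of jar in the frame of side_tray between -0.14 and 0.14 m and y of jar in the frame of side_tray between -0.05 and 0.05 m and z of each of jar, penpot, clock in the frame of side_tray below 0.009 m and angle between each of jar, penpot, clock's own z axis and vertical below 0.1 rad and linear speed of each of jar, penpot, clock below 0.02 m/s and angular speed of each of jar, penpot, clock below 0.2 rad/s and contact force between each of jar, penpot, clock and the fingers below 0.05 N and x of penpot in the frame of side_tray between -0.14 and 0.14 m and y of penpot in the frame of side_tray between -0.05 and 0.05 m and x of clock in the frame of side_tray between -0.14 and 0.14 m and y of clock in the frame of side_tray between -0.05 and 0.05 m), for 0.2 s.
2. the sharpener lies released in the middle of the dish while the three still stand in the side tray (all of step 1 and horizontal distance between sharpener and dish below 0.015 m and z of sharpener in the frame of dish below 0.009 m and angle between sharpener's own z axis and vertical below 0.1 rad and linear speed of sharpener below 0.02 m/s and angular speed of sharpener below 0.2 rad/s and contact force between sharpener and the fingers below 0.05 N), for 0.2 s.
At the end, for the whole second after the job is handed in: The sharpener lies flat in the dish within 15 mm of its centre; jar, pen pot and clock stand upright (within 0.1 rad) on the round, square and long mat respectively, each within 15 mm of the mat's centre; the paperweight is within 30 mm of where it began; all is released and at rest (horizontal distance between sharpener and dish below 0.015 m and z of sharpener in the frame of dish below 0.009 m and angle between each of sharpener, jar, penpot, clock's own z axis and vertical below 0.1 rad and linear speed of each of sharpener, jar, penpot, clock below 0.02 m/s and angular speed of each of sharpener, jar, penpot, clock below 0.2 rad/s and contact force between each of sharpener, jar, penpot, clock and the fingers below 0.05 N and horizontal distance between jar and mat_round below 0.015 m and z of jar in the frame of mat_round below 0.008 m and horizontal distance between penpot and mat_square below 0.015 m and z of penpot in the frame of mat_square below 0.008 m and horizontal distance between clock and mat_long below 0.015 m and z of clock in the frame of mat_long below 0.008 m and distance of paperweight from where it was at the start of the episode below 0.03 m); the robot touches nothing.
It fails at once if jar, pen pot, clock, sharpener or paperweight is tipped over (angle between any of jar, penpot, clock, sharpener, paperweight's own z axis and vertical above 0.7 rad).
It fails at once if the paperweight is shifted by more than 30 mm (distance of paperweight from where it was at the start of the episode above 0.03 m).
It also fails if it takes over 144 s, if anything falls off the work surface, if the arm or the gripper's body presses on something with over 40 N, if the wrist force passes 120 N, or if a joint passes its speed limit or range.

## Robot

A 6-joint arm with a two-finger parallel gripper is mounted at the origin on the work surface. World frame = base frame: x ahead of the robot, y to its left, z up, the work surface at z = 0. Lengths are in m, angles in degrees, forces in N, time in s.
With the tool pointing down it reaches from about 0.35 to 0.775 m from the base axis. Payload 5.5 kg.
Tool frame: the origin (TCP) lies midway between the tips of the shut fingers; the grasp point (between the pads) lies 19 mm behind it (ctrl.tcp_to_grasp is the distance from the TCP to the grasp point, in m); z points along the fingers, y is the direction in which the jaws open and shut (so a half turn about z gives the same grasp; the last joint's range is limited). The gripper opens to 85 mm and grips with 20 to 120 N. Pads are 22 mm wide; open, the fingers measure 114 mm over their backs; the gripper's body (76 mm by 85 mm) begins 54 mm behind the grasp point. The pads swing forward as they close: fully open they stand 13 mm farther back than shut.
Start: joints at [-76.123, 17.945, 2.641, 74.691, 0, 82.002], TCP at [0.214, -0.534, 0.2] pointing down, gripper open.
Joint ranges: [-158.12, 158.12], [-49.38, 96.58], [-58.88, 72.47], [-126.05, 133.96], [-84.25, 85.87], [-180, 180]. Speed limits (degrees/s): [147.25, 147.25, 180, 180, 180, 180].

## Interface

Orientations are given as [roll, pitch, yaw] about the fixed x, y, z axes, in that order (R = Rz(yaw) Ry(pitch) Rx(roll)).
In Python, from rig import ctrl gives the robot as it stands.
- The arm moves only by the shell command python3 -m crank 'ROWS' [FORCE]. ROWS is JSON, a list of rows, each a list of 3 entries, a list of its own where there are three numbers: the turn, a rotation vector about the world's x, y, z in units of 6 degrees (1.0 is 6 degrees), then the shift along the world's x, y, z in units of 50 mm (1.0 is 50 mm), then the finger opening in mm, from 0 to 85.4. In form: [[[wx, wy, wz], [dx, dy, dz], claw], ...]. A call has 1 to 20 rows; each row shifts and turns the commanded pose from where the row before left it; what a row does not reach is not made up. A row lasts 1/10 s, in which the tool goes at most 50 mm and 8.59 degrees, less where a joint would pass 70% of its speed; a pose out of reach is approached as far as the arm can. A call is refused whole if a number of a shift passes 1 or a number of a turn 1, either way. A call with a gripper value outside its range is refused whole. The fingers move at their own pace and stop on an object; FORCE is the grip in N (left out, the last holds). Time passes only in rows, so rows that do not move let the fingers close. It gives the time, the measured TCP pose, the force and the opening at its end, in the units of the state.
- ctrl.observe(): the state, without advancing time (a new reading comes with each control period).
- ctrl.camera(name): name is "side" or "top"; returns a dict with "img" (420x560x3 uint8, blue, green, red), "z_map" (420x560 float32, m along the optical axis (not along the pixel's ray), 0 where there is no reading), "vertical_fov" (degrees; the focal length in pixels is half the picture's height over the tangent of half this angle, whatever the lens; pixels are square), "cx", "cy" (the principal point, pixels), "k1" (the pictures are not rectified: a ray, as slopes to the right and down, at radius r is drawn at 1 + k1 r^2 times it, then the intrinsics apply), "R" (3x3) and "t" (3): a world point X has camera coordinates R X + t. Camera axes: x right, y down, z forward; pixel columns grow to the right and rows downward; lengths in m; the calibration is good to about 2 mm. A picture is of the moment at which its call begins.
- ctrl.close_job(): hands the job in, once; it reports no verdict.
The state is a dict: "t": time; "joints": joint angles; "joint_velocities": joint speeds; "tau": joint torques, N m; "tool_pos": TCP position; "orientation": TCP orientation; "wrist_force": force on the tool from outside, world axes, zero at the start; "torque": the same for the moment, N m; "width": finger opening in m.
Only numpy, scipy, OpenCV 4.12 (cv2) and the standard library are available. Lean on these libraries where they do the work, as an engineer would, in place of code of your own. Each camera call takes 0.05 s, during which the arm holds its last target.

## Working session

There is one attempt and no reset: what is moved stays moved. The work goes in short steps, Python scripts to look and compute and a shell command to move; the robot and the scene stay as the last step left them, time stands still between calls to the robot, and variables do not carry over. Pictures are saved under pics/ and viewed, and the job is handed in when it is done.

```bash
ls; mkdir -p pics; python3 - <<'E'
from rig import ctrl
import cv2
print(ctrl.observe(), ctrl.tcp_to_grasp)
for n in("top","side"):
    c=ctrl.camera(n); cv2.imwrite(f"pics/{n}0.png",c["img"])
    print(n,c["vertical_fov"],c["cx"],c["cy"],c["k1"],c["R"].round(3).tolist(),c["t"])
E
```

```text
pics
{'t': 0.0, 'joints': array([-7.61228124e+01,  1.79920093e+01,  2.57736250e+00,  7.46910019e+01,
       -2.07633069e-04,  8.20021778e+01]), 'joint_velocities': array([0.06538297, 0.08481192, 0.05102162, 0.05680698, 0.013236  ,
       0.01813107]), 'tau': array([-9.36357792e-04, -4.80626893e+01,  2.98533869e+01,  1.92409067e-02,
       -3.13079145e-04, -5.84569193e-06]), 'tool_pos': array([ 0.21409397, -0.53304449,  0.19929972]), 'orientation': array([-1.79895350e+02, -1.44938670e-02,  2.18749967e+01]), 'wrist_force': array([-0.09452083, -0.19643503,  0.46545822]), 'torque': array([-0.0921811 , -0.02971955,  0.00795547]), 'width': 0.0855874371769673} 0.0187
top 56.233478272303444 284.13383580786575 213.68873424516386 -0.08119013071892503 [[-0.027, -1.0, -0.001], [-0.995, 0.027, -0.095], [0.095, -0.002, -0.995]] [-0.04843365  0.44510543  0.89052524]
side 51.03958763864508 285.62133593000254 210.963426844052 -0.07742495108340246 [[-0.884, -0.467, 0.003], [-0.34, 0.639, -0.69], [0.32, -0.612, -0.723]] [0.34279293 0.20962495 1.10849281]
```

View pics/top0.png

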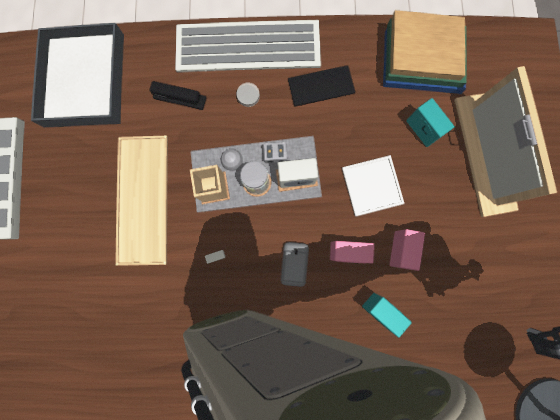

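View pics/side0.png

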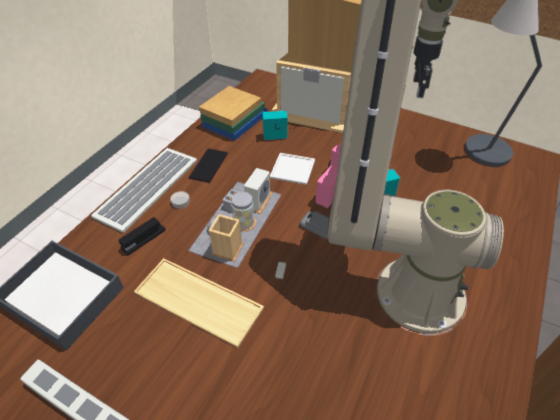

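Top view: the tray is at (142,200), the dish at (373,185), the pot at (208,182), the jar at (256,177) and the clock at (296,172). The paperweight is at (231,158) and the sharpener at (275,151).

Things that could be mistaken for the targets:
- **Sharpener:** two-hole block at (275,151), round dome at (231,158) = paperweight, round grey puck at (248,95), stapler at (178,95), grey eraser at (215,257).
- **Clock:** white block at (296,172), pink blocks at (352,252) and (407,250), turquoise blocks at (430,122) and (387,315).
- **Dish:** white square at (373,185), white paper tray at (80,75).

I'll take a close crop to check.

```bash
cat > h.py <<'E'
import numpy as np, cv2
from rig import ctrl
def K(c):
    f=c["img"].shape[0]/2/np.tan(np.radians(c["vertical_fov"]/2))
    return np.array([[f,0,c["cx"]],[0,f,c["cy"]],[0,0,1.]])
def und(c,p):
    # pixels -> slopes; r is undistorted: d = u(1+k1 r^2)
    return cv2.undistortPoints(np.array(p,float).reshape(-1,1,2),K(c),np.array([c["k1"],0,0,0,0.])).reshape(-1,2)
def ray(c,p,z):
    "cast pixels onto plane z"
    s=und(c,p); R=np.array(c["R"]);t=np.array(c["t"])
    o=-R.T@t; d=np.c_[s,np.ones(len(s))]@R
    return o+d*((z-o[2])/d[:,2])[:,None]
def cloud(c):
    h,w=c["z_map"].shape
    u,v=np.meshgrid(np.arange(w),np.arange(h))
    s=und(c,np.c_[u.ravel(),v.ravel()]); z=c["z_map"].ravel()[:,None]
    R=np.array(c["R"]);t=np.array(c["t"])
    X=(np.c_[s,np.ones(len(s))]*z-t)@R
    X[z[:,0]<=0]=np.nan
    return X.reshape(h,w,3)
def proj(c,X):
    R=np.array(c["R"]);t=np.array(c["t"])
    r,_=cv2.Rodrigues(R)
    return cv2.projectPoints(np.array(X,float).reshape(-1,1,3),r,t.reshape(3,1),K(c),np.array([c["k1"],0,0,0,0.]))[0].reshape(-1,2)
def rect(P):
    (cx,cy),(a,b),th=cv2.minAreaRect(np.array(P,np.float32)[:,:2]*1000)
    return round(cx,1),round(cy,1),round(a,1),round(b,1),round(th,1)
E
python3 - <<'E'
import cv2,numpy as np
from h import *
a=ctrl.camera("top");b=ctrl.camera("side")
np.save("top0.npy",a,allow_pickle=True);np.save("side0.npy",b,allow_pickle=True)
t=cv2.resize(a["img"][120:225,100:415],None,fx=2.5,fy=2.5,interpolation=cv2.INTER_CUBIC)
s=cv2.resize(b["img"][150:270,180:330],None,fx=2.5,fy=2.5,interpolation=cv2.INTER_CUBIC)
o=np.zeros((t.shape[0]+s.shape[0],t.shape[1],3),np.uint8);o[:t.shape[0]]=t;o[t.shape[0]:,:s.shape[1]]=s
cv2.imwrite("pics/crop0.png",o);print(o.shape)
X=cloud(a)
# height check
for p in [(208,182),(256,177),(296,172),(231,158),(275,151),(142,200),(373,185),(178,95),(248,95),(320,85),(200,145)]:
    print(p,X[p[1],p[0]].round(4))
E
```

```text
(562, 788, 3)
(208, 182) [0.525  0.1183 0.0109]
(256, 177) [ 0.5168 -0.002   0.0989]
(296, 172) [ 0.5264 -0.0881  0.0938]
(231, 158) [0.5751 0.0595 0.0366]
(275, 151) [ 0.5884 -0.043   0.0382]
(142, 200) [0.4876 0.2802 0.0022]
(373, 185) [ 0.5085 -0.2745  0.0043]
(178, 95) [0.7282 0.1819 0.0474]
(248, 95) [0.7355 0.0196 0.0153]
(320, 85) [ 0.7594 -0.1567  0.0084]
(200, 145) [ 0.6194  0.1401 -0.0025]
```

View pics/crop0.png

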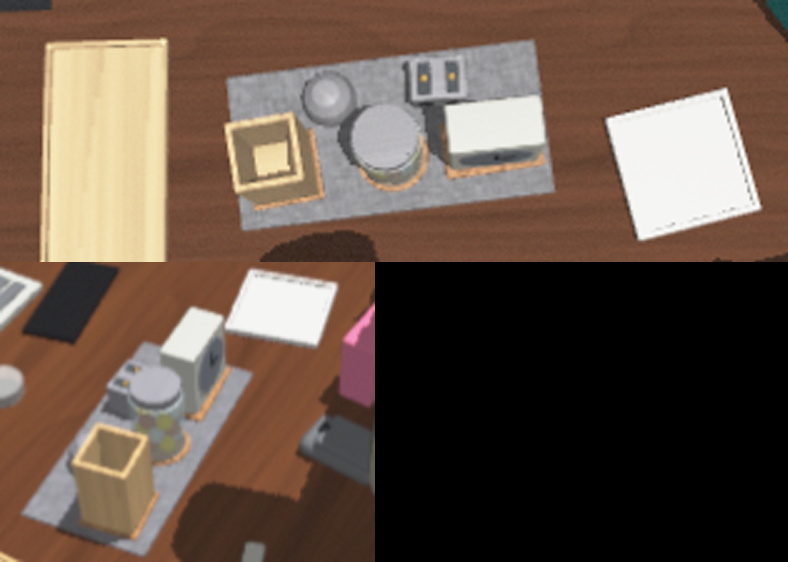

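The crop confirms the picks: the sharpener is the two-hole block with brass screws, the paperweight is the dome, and the clock is white with a dial. Next I measure them.

```bash
cat > m.py <<'E'
from h import *
def comps(c,mask,z,minA=60):
    n,l,s,ce=cv2.connectedComponentsWithStats(mask.astype(np.uint8))
    out=[]
    for i in range(1,n):
        if s[i,4]<minA: continue
        cn=cv2.findContours((l==i).astype(np.uint8),cv2.RETR_EXTERNAL,cv2.CHAIN_APPROX_NONE)[0]
        k=max(cn,key=len)[:,0]
        P=ray(c,k,z); out.append((ce[i].round(0).tolist(),int(s[i,4]),rect(P)))
    return out
E
python3 - <<'E'
from m import *
a=np.load("top0.npy",allow_pickle=True).item();X=cloud(a);Z=X[...,2]
roi=np.zeros(Z.shape,bool);roi[125:275,100:415]=1
hsv=cv2.cvtColor(a["img"],cv2.COLOR_BGR2HSV)
print("tops94"); [print(*r) for r in comps(a,roi&(Z>.085)&(Z<.115),.099)]
print("tops clock"); [print(*r) for r in comps(a,roi&(Z>.085)&(Z<.115),.095)]
print("sharp/paper"); [print(*r) for r in comps(a,roi&(Z>.03)&(Z<.044),.040)]
for p in [(120,150),(140,180),(373,185),(346,168),(200,200),(142,140)]: print(p,hsv[p[1],p[0]],X[p[1],p[0]].round(4))
w=roi&(hsv[...,1]<40)&(hsv[...,2]>185)&(Z<.03)
print("dish");[print(*r) for r in comps(a,w,.009)]
t=roi&(hsv[...,0]>12)&(hsv[...,0]<32)&(hsv[...,2]>150)&(Z<.03)
print("tray");[print(*r) for r in comps(a,t,.009)]
E
```

```text
tops94
[298.0, 169.0] 793 (530.3, -92.2, 45.7, 83.2, 4.6)
[254.0, 174.0] 586 (522.4, 2.3, 55.9, 58.9, 88.7)
[205.0, 180.0] 358 (512.3, 106.3, 63.1, 62.5, 8.6)
[408.0, 250.0] 485 (354.4, -318.7, 30.1, 84.6, 87.0)
[354.0, 252.0] 784 (352.1, -205.3, 81.6, 43.4, 84.5)
tops clock
[298.0, 169.0] 793 (531.2, -92.3, 45.9, 83.6, 4.6)
[254.0, 174.0] 586 (523.2, 2.6, 56.1, 59.2, 88.7)
[205.0, 180.0] 358 (513.0, 107.1, 63.4, 62.8, 8.6)
[408.0, 250.0] 485 (354.4, -320.0, 30.3, 85.0, 87.0)
[354.0, 252.0] 784 (352.1, -206.0, 82.0, 43.6, 84.5)
sharp/paper
[275.0, 151.0] 394 (588.2, -43.2, 41.6, 52.0, 2.3)
[230.0, 157.0] 160 (576.8, 61.3, 32.5, 33.2, 89.3)
[396.0, 248.0] 65 (357.3, -311.6, 4.6, 82.5, 78.3)
[295.0, 263.0] 484 (332.3, -81.8, 48.7, 58.7, 83.0)
(120, 150) [ 17  88 199] [0.612  0.336  0.0047]
(140, 180) [ 21  73 238] [0.5363 0.2854 0.0031]
(373, 185) [ 30   1 244] [ 0.5085 -0.2745  0.0043]
(346, 168) [ 30   3 241] [ 0.5509 -0.2112  0.006 ]
(200, 200) [ 18  51 146] [0.4789 0.1321 0.0367]
(142, 140) [ 21  75 238] [0.6352 0.2817 0.0041]
dish
[373.0, 185.0] 2495 (507.8, -273.3, 121.3, 120.4, 12.8)
tray
[141.0, 201.0] 6446 (489.0, 280.4, 123.0, 312.3, 89.7)
[373.0, 185.0] 2522 (507.3, -273.0, 122.1, 122.0, 12.8)
[220.0, 192.0] 126 (498.3, 90.3, 49.3, 95.4, 52.1)
[208.0, 183.0] 173 (522.4, 118.4, 30.6, 32.8, 7.8)
[260.0, 190.0] 90 (507.0, -3.3, 34.9, 67.6, 22.5)
[297.0, 187.0] 131 (509.6, -94.9, 14.9, 94.4, 7.3)
```

Measured, in mm, with yaw in degrees:

| Object | x | y | yaw |
|---|---|---|---|
| Pot | 512 | 106.5 | 8.6 |
| Jar | 522 | 2.4 | – |
| Clock | 531 | -92 | 4.6 |
| Sharpener | 588 | -43 | 2.3 |
| Paperweight | 577 | 61 | – |
| Tray | 489 | 280.5 | 0 |
| Dish | 507.5 | -273 | 12.8 |

I'll keep the jaws along x the whole time (tool yaw about 95°) and move the pot, then the jar, then the clock.

```bash
python3 -m crank '[[[0,0,0.8],[0.1,0.2,0.1],85],[[0,0,0.8],[0.2,0.4,0.1],85],[[0,0,0.8],[0.2,0.5,0],85],[[0,0,0.8],[0.2,0.5,0],85],[[0,0,0.8],[0.2,0.5,0],85],[[0,0,0.8],[0.2,0.5,0],85],[[0,0,0.8],[0.2,0.5,0],85],[[0,0,0.8],[0.2,0.5,0],85],[[0,0,0.8],[0.2,0.5,0],85],[[0,0,0.8],[0.2,0.5,0],85],[[0,0,0.8],[0.2,0.5,0],85],[[0,0,0.8],[0.2,0.5,0],85],[[0,0,0.8],[0.2,0.5,0],85],[[0,0,0.8],[0.2,0.5,0],85],[[0,0,0.8],[0.2,0.5,0],85],[[0,0,0.8],[0.2,0.5,0],85],[[0,0,0],[0,0,0],85],[[0,0,0],[0,0,0],85]]' 40
```

```text
t: 2.0
tool_pos: [0.3693, -0.1534, 0.2102]
orientation: [-180.0, 0.0, 98.7]
wrist_force: [0.0, -0.0, -0.5]
width: 0.0853
```

```bash
python3 -m crank '[[[0,0,0],[0.2,0.4,0],85],[[0,0,0],[0.28,0.5,0],85],[[0,0,0],[0.28,0.5,0],85],[[0,0,0],[0.28,0.5,0],85],[[0,0,0],[0.28,0.5,0],85],[[0,0,0],[0.28,0.5,0],85],[[0,0,0],[0.28,0.5,0],85],[[0,0,0],[0.28,0.5,0],85],[[0,0,0],[0.28,0.5,0],85],[[0,0,0],[0.28,0.5,0],85],[[0,0,0],[0.14,0.3,0],85],[[0,0,0],[0,0,0],85],[[0,0,0],[0,0,0],85]]' 40; python3 - <<'E'
from m import *
b=ctrl.camera("side");a=ctrl.camera("top")
np.save("side1.npy",b,allow_pickle=True)
cv2.imwrite("pics/s1.png",cv2.resize(b["img"][60:300,120:400],None,fx=2.2,fy=2.2))
E
```

```text
t: 3.3
tool_pos: [0.512, 0.1055, 0.2099]
orientation: [-179.9, 0.0, 98.6]
wrist_force: [0.8, 0.4, 0.4]
width: 0.0849
```

View pics/s1.png

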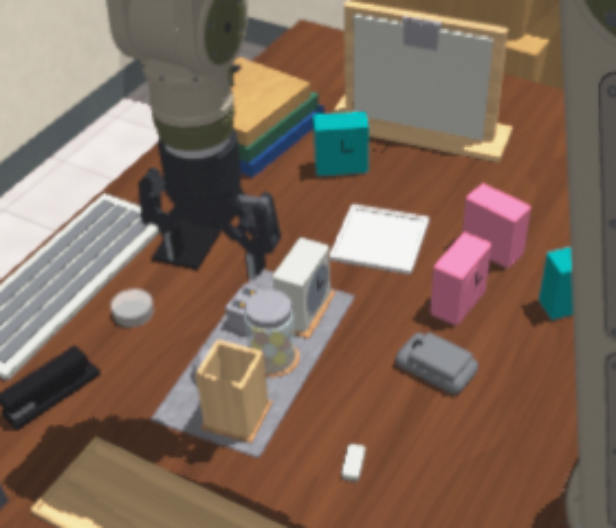

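The side view shows the gripper high over the pot (pot rim near 232,360 in the crop). I'll cross-check object positions with this camera.

```bash
python3 - <<'E'
from m import *
for f in("side0.npy","side1.npy"):
    b=np.load(f,allow_pickle=True).item();X=cloud(b);Z=X[...,2]
    roi=np.zeros(Z.shape,bool);roi[150:265,180:330]=1
    roi&=(X[...,0]>.45)&(X[...,0]<.62)&(X[...,1]>-.15)&(X[...,1]<.16)
    print(f);[print(*r) for r in comps(b,roi&(Z>.089)&(Z<.108),.0985)]
    [print(*r) for r in comps(b,roi&(Z>.034)&(Z<.044),.04,40)]
E
```

```text
side0.npy
[256.0, 179.0] 316 (528.1, -84.9, 46.0, 90.1, 3.7)
[241.0, 200.0] 302 (521.1, 6.1, 56.9, 67.1, 48.1)
[224.0, 226.0] 302 (510.4, 109.8, 65.9, 70.0, 8.6)
[262.0, 196.0] 46 (510.6, -89.8, 86.7, 17.0, 84.6)
[229.0, 196.0] 92 (593.9, -39.6, 29.4, 57.7, 3.8)
[226.0, 246.0] 73 (495.3, 123.3, 81.3, 40.8, 50.7)
side1.npy
[256.0, 179.0] 320 (527.9, -85.5, 46.8, 88.6, 5.3)
[241.0, 200.0] 304 (521.2, 6.2, 60.2, 64.9, 2.9)
[224.0, 226.0] 310 (510.0, 109.9, 66.6, 70.4, 8.6)
[229.0, 196.0] 98 (596.0, -37.8, 30.0, 61.4, 11.3)
[226.0, 246.0] 75 (496.0, 120.2, 83.8, 45.9, 53.1)
```

```bash
python3 -m crank '[[[0,0,0],[0,0,-0.3],85],[[0,0,0],[0,0,-0.5],85],[[0,0,0],[0,0,-0.5],85],[[0,0,0],[0,0,-0.5],85],[[0,0,0],[0,0,-0.5],85],[[0,0,0],[0,0,-0.5],85],[[0,0,0],[0,0,-0.4],85],[[0,0,0],[0,0,-0.24],85],[[0,0,0],[0,0,0],70],[[0,0,0],[0,0,0],55],[[0,0,0],[0,0,0],50],[[0,0,0],[0,0,0],50],[[0,0,0],[0,0,0],50],[[0,0,0],[0,0,0],50],[[0,0,0],[0,0,0],50],[[0,0,0],[0,0,0],50]]' 35
```

```text
t: 5.0
tool_pos: [0.5128, 0.1064, 0.0389]
orientation: [179.9, 0.0, 98.7]
wrist_force: [-0.8, 0.1, 4.6]
width: 0.0595
```

```bash
python3 -m crank '[[[0,0,0],[0,0,0.2],50],[[0,0,0],[0,0,0.3],50],[[0,0,0],[0,0,0.3],50],[[0,0,-0.3],[-0.1,0.2,0.1],50],[[0,0,-0.3],[-0.3,0.4,0.1],50],[[0,0,-0.3],[-0.3,0.4,0],50],[[0,0,-0.3],[-0.3,0.4,0],50],[[0,0,0],[-0.3,0.4,0],50],[[0,0,0],[-0.3,0.4,0],50],[[0,0,0],[-0.3,0.4,0],50],[[0,0,0],[-0.3,0.4,0],50],[[0,0,0],[-0.3,0.4,0],50],[[0,0,0],[-0.28,0.28,0],50],[[0,0,0],[0,0,0],50],[[0,0,0],[0,0,0],50]]'; python3 - <<'E'
from m import *
b=ctrl.camera("side");a=ctrl.camera("top")
np.save("top2.npy",a,allow_pickle=True)
cv2.imwrite("pics/2.png",np.vstack([b["img"][150:350,60:400],a["img"][120:320,80:420]]))
E
```

```text
t: 6.5
tool_pos: [0.373, 0.2904, 0.0883]
orientation: [180.0, 0.0, 91.5]
wrist_force: [-0.1, 1.2, -1.9]
width: 0.0595
```

View pics/2.png

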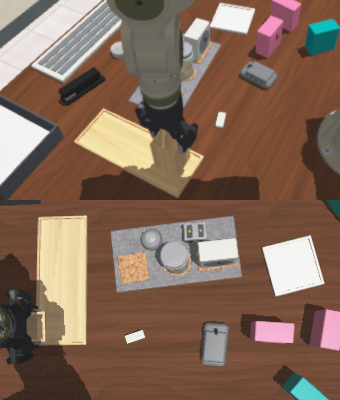

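The pot is held, hanging over the near end of the tray (top view 35,320), and the square mat is bare. I overshot by about 11 mm, so I correct that and lower.

```bash
python3 -m crank '[[[0,0,0],[0.22,-0.2,0],50],[[0,0,0],[0,0,-0.3],50],[[0,0,0],[0,0,-0.3],50],[[0,0,0],[0,0,-0.2],50],[[0,0,0],[0,0,-0.1],50],[[0,0,0],[0,0,-0.1],50],[[0,0,0],[0,0,-0.02],50],[[0,0,0],[0,0,0],50]]'
```

```text
t: 7.4
tool_pos: [0.3847, 0.2803, 0.0378]
orientation: [180.0, -0.0, 91.5]
wrist_force: [-1.4, -0.8, 2.6]
width: 0.0592
```

```bash
python3 -m crank '[[[0,0,0],[0,0,0],64],[[0,0,0],[0,0,0],72],[[0,0,0],[0,0,0],85],[[0,0,0],[0,0,0],85],[[0,0,0],[0,0,0.3],85],[[0,0,0],[0,0,0.5],85],[[0,0,0],[0,0,0.5],85],[[0,0,0],[0,0,0.5],85],[[0,0,0],[0,0,0.5],85],[[0,0,0],[0,0,0.5],85],[[0,0,0],[0.2,-0.4,0.5],85],[[0,0,0],[0.25,-0.5,0],85],[[0,0,0],[0.25,-0.5,0],85],[[0,0,0],[0.25,-0.5,0],85],[[0,0,0],[0.25,-0.5,0],85],[[0,0,0],[0.25,-0.5,0],85],[[0,0,0],[0.25,-0.5,0],85],[[0,0,0],[0.25,-0.5,0],85],[[0,0,0],[0.25,-0.5,0],85],[[0,0,0],[0.2,-0.5,0],85]]'
```

```text
t: 9.4
tool_pos: [0.5048, 0.0343, 0.2022]
orientation: [180.0, -0.0, 91.5]
wrist_force: [0.4, -0.2, 0.2]
width: 0.085
```

```bash
python3 - <<'E'
from m import *
a=ctrl.camera("top");b=ctrl.camera("side");print(ctrl.observe()["tool_pos"])
cv2.imwrite("pics/3.png",np.vstack([b["img"][150:350,60:400],a["img"][120:320,80:420]]))
X=cloud(a);Z=X[...,2]
roi=np.zeros(Z.shape,bool);roi[125:275,100:320]=1
[print(*r) for r in comps(a,roi&(Z>.085)&(Z<.115),.099)]
E
```

```text
[0.50554639 0.03281626 0.20194715]
[298.0, 170.0] 796 (530.3, -92.2, 45.7, 83.2, 4.6)
[254.0, 174.0] 585 (522.4, 2.2, 60.0, 56.3, 43.4)
```

View pics/3.png

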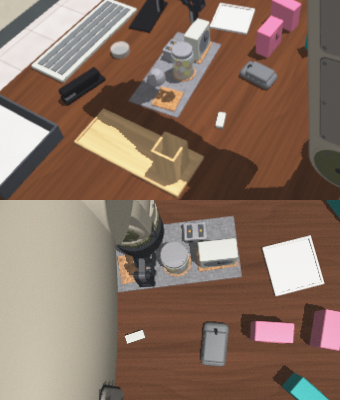

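The pot stands upright in the near end of the tray (side crop 168,155). The jar is unchanged at (522,2).

```bash
python3 -m crank '[[[0,0,0.3],[0.17,-0.3,0],85],[[0,0,0.3],[0.17,-0.31,0],85],[[0,0,0],[0,0,-0.3],85],[[0,0,0],[0,0,-0.5],85],[[0,0,0],[0,0,-0.5],85],[[0,0,0],[0,0,-0.5],85],[[0,0,0],[0,0,-0.5],85],[[0,0,0],[0,0,-0.5],85],[[0,0,0],[0,0,-0.3],85],[[0,0,0],[0,0,-0.18],85],[[0,0,0],[0,0,0],75],[[0,0,0],[0,0,0],65],[[0,0,0],[0,0,0],50],[[0,0,0],[0,0,0],50],[[0,0,0],[0,0,0],50],[[0,0,0],[0,0,0],50],[[0,0,0],[0,0,0],50]]' 40
```

```text
t: 11.2
tool_pos: [0.5223, 0.0049, 0.0397]
orientation: [179.8, 0.0, 95.1]
wrist_force: [-0.2, 1.4, 6.4]
width: 0.0601
```

```bash
python3 -m crank '[[[0,0,0],[0,0,0],50],[[0,0,0],[0,0,0],50],[[0,0,0],[0,0,0.1],50],[[0,0,0],[0,0,0.1],50],[[0,0,0],[0,0,0.2],50],[[0,0,0],[0,0,0.2],50],[[0,0,0],[0,0,0],50]]' 40;  python3 - <<'E'
from m import *
b=ctrl.camera("side")
cv2.imwrite("pics/4.png",cv2.resize(b["img"][120:270,160:340],None,fx=3,fy=3))
E
```

```text
t: 11.9
tool_pos: [0.5226, 0.0046, 0.0701]
orientation: [179.8, 0.0, 95.1]
wrist_force: [0.5, 0.3, -3.6]
width: 0.0598
```

View pics/4.png

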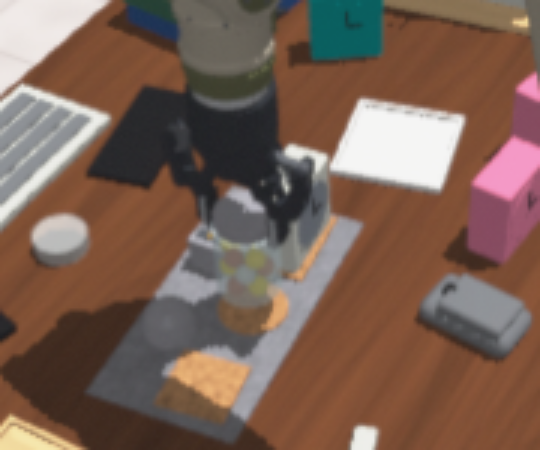

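The jar is held and upright. I raise it a bit more to clear the paperweight and carry it to the far end of the tray.

```bash
python3 -m crank '[[[0,0,0],[0,0,0.3],50],[[0,0,0],[0,0,0.3],50],[[0,0,0],[0,0.2,0],50],[[0,0,0],[0.1,0.4,0],50],[[0,0,0],[0.13,0.5,0],50],[[0,0,0],[0.13,0.5,0],50],[[0,0,0],[0.13,0.5,0],50],[[0,0,0],[0.13,0.5,0],50],[[0,0,0],[0.13,0.5,0],50],[[0,0,0],[0.13,0.5,0],50],[[0,0,0],[0.13,0.5,0],50],[[0,0,0],[0.13,0.5,0],50],[[0,0,0],[0.13,0.5,0],50],[[0,0,0],[0.13,0.3,0],50],[[0,0,0],[0.03,0.12,0],50],[[0,0,0],[0,0,0],50],[[0,0,0],[0,0,0],50]]'
```

```text
t: 13.65
tool_pos: [0.5919, 0.2803, 0.0975]
orientation: [-179.9, 0.0, 95.1]
wrist_force: [0.7, -0.3, -2.9]
width: 0.0595
```

```bash
python3 -m crank '[[[0,0,0],[0,0,-0.3],50],[[0,0,0],[0,0,-0.3],50],[[0,0,0],[0,0,-0.3],50],[[0,0,0],[0,0,-0.15],50],[[0,0,0],[0,0,-0.08],50],[[0,0,0],[0,0,-0.03],50],[[0,0,0],[0,0,0],50],[[0,0,0],[0,0,0],50]]';python3 - <<'E'
from m import *
b=ctrl.camera("side")
cv2.imwrite("pics/5.png",cv2.resize(b["img"][150:350,60:300],None,fx=2.5,fy=2.5))
E
```

```text
t: 14.45
tool_pos: [0.5933, 0.281, 0.041]
orientation: [179.9, -0.0, 95.1]
wrist_force: [0.1, 0.7, -3.5]
width: 0.0599
```

View pics/5.png

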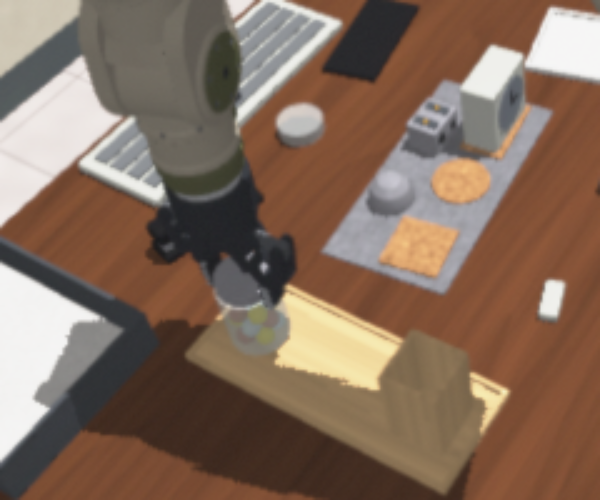

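The jar is over the far end of the tray but still hanging (-3.5 N), so I ease it down.

```bash
python3 -m crank '[[[0,0,0],[0,0,-0.02],50],[[0,0,0],[0,0,-0.02],50],[[0,0,0],[0,0,0],50],[[0,0,0],[0,0,0],50]]'
```

```text
t: 14.9
tool_pos: [0.5931, 0.281, 0.0388]
orientation: [179.9, -0.0, 95.1]
wrist_force: [-0.2, -0.0, 0.2]
width: 0.0597
```

```bash
python3 -m crank '[[[0,0,0],[0,0,0],63],[[0,0,0],[0,0,0],70],[[0,0,0],[0,0,0],80],[[0,0,0],[0,0,0],80],[[0,0,0],[0,0,0.3],80],[[0,0,0],[0,0,0.5],80],[[0,0,0],[0,0,0.5],80],[[0,0,0],[0,0,0.5],80],[[0,0,0],[0,0,0.5],80],[[0,0,0],[0,0,0.4],80],[[0,0,0],[-0.05,-0.4,0.3],80],[[0,0,0],[-0.1,-0.6,0],80],[[0,0,0],[-0.1,-0.7,0],80],[[0,0,0],[-0.1,-0.7,0],80],[[0,0,0],[-0.1,-0.7,0],80],[[0,0,0],[-0.1,-0.7,0],80],[[0,0,0],[-0.1,-0.7,0],80],[[0,0,0],[-0.1,-0.7,0],80],[[0,0,0],[-0.1,-0.6,0],80],[[0,0,0],[-0.1,-0.5,0],80]]';python3 - <<'E'
from m import *
b=ctrl.camera("side");print(ctrl.observe()["tool_pos"])
cv2.imwrite("pics/6.png",cv2.resize(b["img"][150:350,60:300],None,fx=2.5,fy=2.5))
E
```

```text
t: 16.9
tool_pos: [0.5441, -0.0366, 0.1881]
orientation: [-180.0, 0.0, 95.0]
wrist_force: [-0.1, 0.5, 0.6]
width: 0.0798
[ 0.54366371 -0.03954147  0.18808949]
```

View pics/6.png

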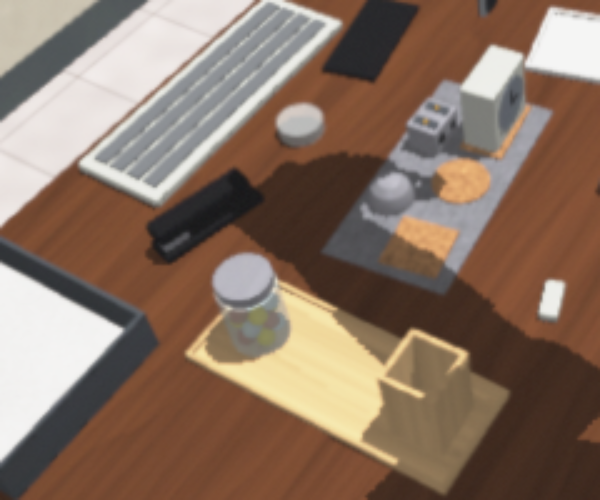

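Jar (245,305) and pot (425,390) both stand in the tray. Next is the clock.

```bash
python3 -m crank '[[[0,0,0],[-0.13,-0.5,0],80],[[0,0,0],[-0.13,-0.55,0],80],[[0,0,0],[0,0,-0.3],80],[[0,0,0],[0,0,-0.5],80],[[0,0,0],[0,0,-0.5],80],[[0,0,0],[0,0,-0.5],80],[[0,0,0],[0,0,-0.5],80],[[0,0,0],[0,0,-0.4],80],[[0,0,0],[0,0,-0.3],80],[[0,0,0],[0,0,0],65],[[0,0,0],[0,0,0],52],[[0,0,0],[0,0,0],35],[[0,0,0],[0,0,0],35],[[0,0,0],[0,0,0],35],[[0,0,0],[0,0,0],35],[[0,0,0],[0,0,0],35],[[0,0,0],[0,0,0],35],[[0,0,0],[0,0,0.1],35],[[0,0,0],[0,0,0.2],35],[[0,0,0],[0,0,0.2],35]]' 40
```

```text
t: 18.95
tool_pos: [0.532, -0.0864, 0.0637]
orientation: [-180.0, -0.0, 95.1]
wrist_force: [0.6, 0.4, -2.3]
width: 0.0433
```

```bash
python3 -m crank '[[[0,0,0],[0,0,0.3],35],[[0,0,0],[0,0,0.4],35],[[0,0,0],[-0.05,0.2,0.1],35],[[0,0,0],[-0.06,0.4,0],35],[[0,0,0],[-0.06,0.5,0],35],[[0,0,0],[-0.06,0.5,0],35],[[0,0,0],[-0.06,0.5,0],35],[[0,0,0],[-0.06,0.5,0],35],[[0,0,0],[-0.06,0.5,0],35],[[0,0,0],[-0.06,0.5,0],35],[[0,0,-0.2],[-0.06,0.5,0],35],[[0,0,-0.2],[-0.06,0.5,0],35],[[0,0,-0.2],[-0.06,0.5,0],35],[[0,0,-0.2],[-0.06,0.5,0],35],[[0,0,0],[-0.06,0.5,0],35],[[0,0,0],[-0.06,0.5,0],35],[[0,0,0],[-0.06,0.5,0],35],[[0,0,0],[0,0.35,0],35],[[0,0,0],[0,0,0],35],[[0,0,0],[0,0,0],35]]';python3 - <<'E'
from m import *
b=ctrl.camera("side");print(ctrl.observe()["tool_pos"],ctrl.observe()["width"])
cv2.imwrite("pics/7.png",cv2.resize(b["img"][130:350,60:300],None,fx=2.5,fy=2.5))
E
```

```text
t: 20.95
tool_pos: [0.4874, 0.286, 0.103]
orientation: [-180.0, 0.0, 90.3]
wrist_force: [-0.8, 1.2, -2.3]
width: 0.0436
[0.48746493 0.28547545 0.10295651] 0.04316298504991041
```

View pics/7.png

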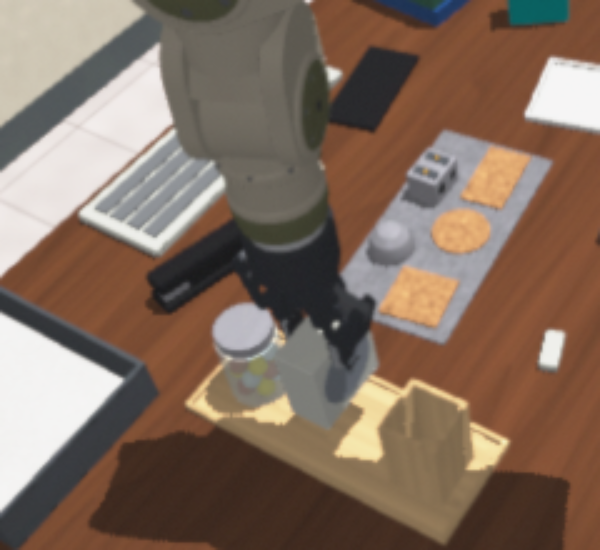

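The clock is held upright between jar and pot, above the tray.

```bash
python3 -m crank '[[[0,0,0],[0,0,-0.3],35],[[0,0,0],[0,0,-0.3],35],[[0,0,0],[0,0,-0.3],35],[[0,0,0],[0,0,-0.2],35],[[0,0,0],[0,0,-0.1],35],[[0,0,0],[0,0,-0.06],35],[[0,0,0],[0,0,-0.02],35],[[0,0,0],[0,0,-0.01],35],[[0,0,0],[0,0,0],35],[[0,0,0],[0,0,0],35]]'
```

```text
t: 22.0
tool_pos: [0.4881, 0.286, 0.0392]
orientation: [179.9, -0.0, 90.3]
wrist_force: [-0.8, -0.3, -1.9]
width: 0.0431
```

```bash
python3 -m crank '[[[0,0,0],[0,0,-0.02],35],[[0,0,0],[0,0,-0.01],35],[[0,0,0],[0,0,0],35],[[0,0,0],[0,0,0],35]]'
```

```text
t: 22.4
tool_pos: [0.488, 0.2862, 0.0382]
orientation: [179.9, -0.0, 90.3]
wrist_force: [-2.0, 0.2, 5.3]
width: 0.0432
```

```bash
python3 -m crank '[[[0,0,0],[0,0,0],46],[[0,0,0],[0,0,0],54],[[0,0,0],[0,0,0],62],[[0,0,0],[0,0,0],62],[[0,0,0],[0,0,0.3],62],[[0,0,0],[0,0,0.5],62],[[0,0,0],[0,0,0.5],62],[[0,0,0],[0,0,0.5],62],[[0,0,0],[0,0,0.5],62],[[0,0,0],[0,0,0.4],62],[[0,0,0],[0.1,-0.4,0.3],62],[[0,0,0],[0.1,-0.5,0],62],[[0,0,0],[0.1,-0.5,0],62],[[0,0,0],[0.1,-0.5,0],62],[[0,0,0],[0.1,-0.5,0],62],[[0,0,0],[0.1,-0.5,0],62],[[0,0,0],[0.1,-0.5,0],62],[[0,0,0],[0.1,-0.5,0],62],[[0,0,0],[0,0,0],62],[[0,0,0],[0,0,0],62]]';python3 - <<'E'
from m import *
b=ctrl.camera("side");a=ctrl.camera("top");print(ctrl.observe()["tool_pos"],ctrl.observe()["width"])
cv2.imwrite("pics/8.png",np.vstack([b["img"][130:350,60:400],a["img"][100:300,80:420]]))
X=cloud(a);Z=X[...,2]
roi=np.zeros(Z.shape,bool);roi[125:275,100:320]=1
[print(*r) for r in comps(a,roi&(Z>.03)&(Z<.044),.04)]
hsv=cv2.cvtColor(a["img"],cv2.COLOR_BGR2HSV)
m=roi&(hsv[...,0]>8)&(hsv[...,0]<22)&(hsv[...,1]>90)&(hsv[...,2]>150)&(Z<.03)
cv2.imwrite("pics/8m.png",m*255)
print(hsv[172,293],hsv[150,160]);[print(*r) for r in comps(a,m,.005)]
E
```

```text
t: 24.4
tool_pos: [0.5277, 0.0906, 0.1871]
orientation: [-180.0, -0.0, 90.2]
wrist_force: [-0.0, -0.8, 0.1]
width: 0.0616
[0.52751548 0.09145969 0.1871581 ] 0.06205622641367288
[275.0, 151.0] 397 (588.0, -43.1, 50.9, 42.5, 88.8)
[230.0, 157.0] 171 (576.8, 60.3, 33.6, 34.5, 61.4)
[295.0, 263.0] 477 (333.3, -81.8, 49.5, 56.0, 88.4)
[ 17 101 237] [ 24  35 116]
[296.0, 177.0] 834 (531.3, -91.0, 52.7, 93.0, 6.8)
[257.0, 182.0] 592 (522.9, 3.5, 64.5, 62.8, 88.4)
[214.0, 188.0] 688 (512.5, 107.4, 66.2, 66.7, 9.1)[ WARN:0@1.143] global loadsave.cpp:1063 imwrite_ Unsupported depth image for selected encoder is fallbacked to CV_8U.
```

View pics/8.png

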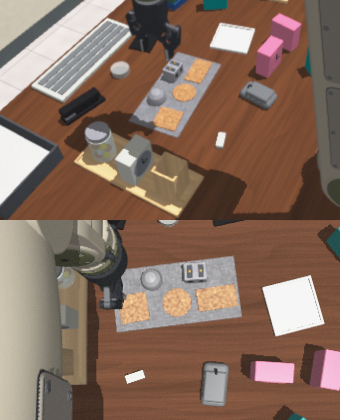

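All three stand in the tray (side crop: 98,140; 133,158; 168,178). The bare mats are now measured: long (531,-91), round (523,3.5), square (512.5,107.4). Next is the sharpener at (588,-43).

```bash
python3 -m crank '[[[0,0,0],[0.2,-0.4,0],70],[[0,0,0],[0.25,-0.5,0],70],[[0,0,0],[0.25,-0.5,0],70],[[0,0,0],[0.25,-0.5,0],70],[[0,0,0],[0.2,-0.5,0],70],[[0,0,0],[0.06,-0.29,0],70],[[0,0,0],[0,0,-0.3],70],[[0,0,0],[0,0,-0.5],70],[[0,0,0],[0,0,-0.5],70],[[0,0,0],[0,0,-0.5],70],[[0,0,0],[0,0,-0.5],70],[[0,0,0],[0,0,-0.4],70],[[0,0,0],[0,0,-0.3],70],[[0,0,0],[0,0,0],70],[[0,0,0],[0,0,0],70]]' 40;python3 - <<'E'
from m import *
b=ctrl.camera("side")
cv2.imwrite("pics/9.png",cv2.resize(b["img"][120:270,160:340],None,fx=3,fy=3))
E
```

```text
t: 26.0
tool_pos: [0.588, -0.0428, 0.0374]
orientation: [-180.0, -0.0, 90.3]
wrist_force: [-0.2, -1.0, 0.3]
width: 0.0702
```

View pics/9.png

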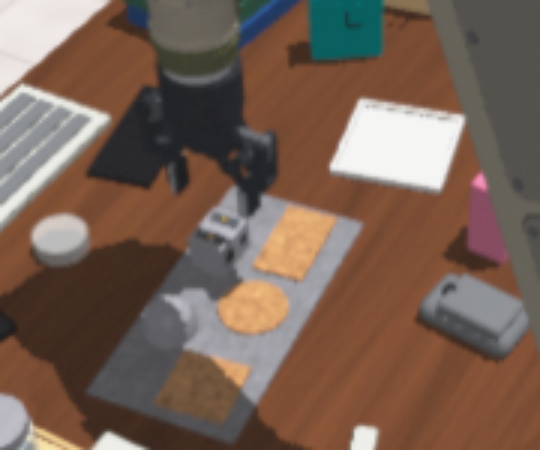

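The fingers straddle the sharpener; I go lower and grip.

```bash
python3 -m crank '[[[0,0,0],[0,0,-0.2],70],[[0,0,0],[0,0,-0.24],65],[[0,0,0],[0,0,-0.2],60],[[0,0,0],[0,0,0],55],[[0,0,0],[0,0,0],48],[[0,0,0],[0,0,0],30],[[0,0,0],[0,0,0],30],[[0,0,0],[0,0,0],30],[[0,0,0],[0,0,0],30],[[0,0,0],[0,0,0],30],[[0,0,0],[0,0,0],30]]' 40
```

```text
t: 27.15
tool_pos: [0.5885, -0.0437, 0.0056]
orientation: [180.0, 0.0, 90.3]
wrist_force: [-0.5, -0.1, 3.5]
width: 0.0375
```

```bash
python3 -m crank '[[[0,0,0],[0,0,0.1],30],[[0,0,0],[0,0,0.3],30],[[0,0,0],[0,0,0.5],30],[[0,0,0],[0,0,0.4],30],[[0,0,0.3],[-0.1,-0.3,0],30],[[0,0,0.3],[-0.17,-0.5,0],30],[[0,0,0.3],[-0.17,-0.5,0],30],[[0,0,0.3],[-0.17,-0.5,0],30],[[0,0,0.3],[-0.17,-0.5,0],30],[[0,0,0.3],[-0.17,-0.5,0],30],[[0,0,0],[-0.17,-0.5,0],30],[[0,0,0],[-0.17,-0.5,0],30],[[0,0,0],[-0.17,-0.5,0],30],[[0,0,0],[-0.16,-0.29,0],30],[[0,0,0],[0,0,0],30],[[0,0,0],[0,0,0],30]]';python3 - <<'E'
from m import *
b=ctrl.camera("side");a=ctrl.camera("top")
print(ctrl.observe()["tool_pos"])
cv2.imwrite("pics/10.png",np.vstack([b["img"][80:280,160:400],a["img"][100:300,200:440]]))
E
```

```text
t: 28.75
tool_pos: [0.5069, -0.2727, 0.0699]
orientation: [-180.0, -0.1, 101.0]
wrist_force: [0.1, 0.8, -3.1]
width: 0.0377
[ 0.50730831 -0.2721293   0.07005754]
```

View pics/10.png

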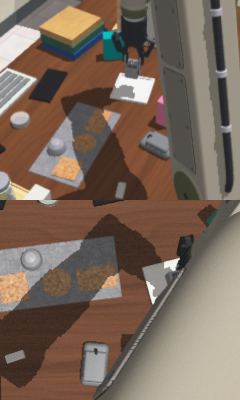

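The sharpener hangs level over the dish (side crop 133,72).

```bash
python3 -m crank '[[[0,0,0],[0,-0.02,-0.3],30],[[0,0,0],[0,0,-0.4],30],[[0,0,0],[0,0,-0.3],30],[[0,0,0],[0,0,-0.15],30],[[0,0,0],[0,0,-0.05],30],[[0,0,0],[0,0,-0.02],30],[[0,0,0],[0,0,0],30],[[0,0,0],[0,0,0],30]]'
```

```text
t: 29.65
tool_pos: [0.5078, -0.2745, 0.01]
orientation: [179.9, 0.1, 101.1]
wrist_force: [0.6, 0.3, -2.5]
width: 0.0375
```

```bash
python3 -m crank '[[[0,0,0],[0,0,-0.02],30],[[0,0,0],[0,0,-0.02],30],[[0,0,0],[0,0,0],30],[[0,0,0],[0,0,0],30]]'
```

```text
t: 30.05
tool_pos: [0.5076, -0.2745, 0.0077]
orientation: [180.0, 0.0, 101.1]
wrist_force: [-0.5, -1.4, 1.2]
width: 0.0376
```

```bash
python3 -m crank '[[[0,0,0],[0,0,0],40],[[0,0,0],[0,0,0],48],[[0,0,0],[0,0,0],60],[[0,0,0],[0,0,0],60],[[0,0,0],[0,0,0.3],60],[[0,0,0],[0,0,0.5],60],[[0,0,0],[0,0,0.5],60],[[0,0,0],[0,0,0.5],60],[[0,0,0],[0,0,0.5],60],[[0,0,0],[0,0,0.5],60],[[0,0,0],[0,0,0.5],60],[[0,0,0],[0,0,0.5],60],[[0,0,0],[0,0.4,0.2],60],[[0,0,0],[0,0.5,0],60],[[0,0,0],[0,0.5,0],60],[[0,0,0],[0,0.5,0],60],[[0,0,0],[0,0.5,0],60],[[0,0,0],[0,0.5,0],60],[[0,0,0],[0,0.5,0],60],[[0,0,0],[0,0.5,0],60]]';python3 - <<'E'
from m import *
b=ctrl.camera("side");a=ctrl.camera("top");print(ctrl.observe()["tool_pos"],ctrl.observe()["width"])
cv2.imwrite("pics/11.png",np.vstack([b["img"][100:320,60:400],a["img"][100:300,80:420]]))
X=cloud(a);Z=X[...,2]
roi=np.zeros(Z.shape,bool);roi[125:275,100:420]=1
[print(*r) for r in comps(a,roi&(Z>.03)&(Z<.048),.042)]
[print(*r) for r in comps(a,roi&(Z>.085)&(Z<.115),.097)]
E
```

```text
t: 32.05
tool_pos: [0.5064, -0.0771, 0.2067]
orientation: [-180.0, -0.0, 101.1]
wrist_force: [0.1, 0.9, 0.0]
width: 0.0601
[ 0.50618473 -0.07566425  0.20687527] 0.059904172134992474
[145.0, 159.0] 75 (581.9, 260.9, 26.4, 58.7, 56.4)
[375.0, 183.0] 418 (507.1, -270.5, 40.9, 55.1, 12.7)
[396.0, 249.0] 85 (357.2, -311.5, 6.8, 83.1, 79.0)
[129.0, 147.0] 564 (592.9, 276.4, 61.6, 57.8, 55.0)
[127.0, 195.0] 717 (485.8, 278.1, 43.6, 82.5, 0.7)
[117.0, 236.0] 131 (391.8, 290.0, 46.9, 42.0, 0.6)
[411.0, 250.0] 680 (353.1, -324.7, 41.0, 86.7, 86.9)
[354.0, 252.0] 781 (352.1, -205.9, 81.6, 43.5, 84.5)
```

View pics/11.png

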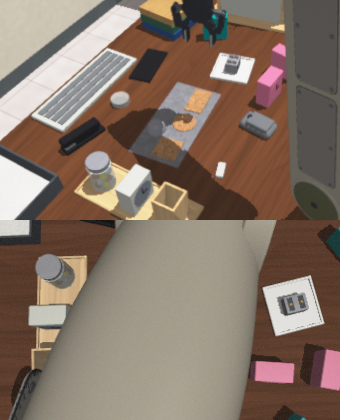

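The sharpener lies centred in the dish at (507,-271), top crop (293,303). Clock (486,278) and jar (593,276) still stand in the tray, and the pot too. Next I fetch the clock.

```bash
python3 -m crank '[[[0,0,-0.2],[0,0.3,0],62],[[0,0,-0.2],[-0.03,0.5,0],62],[[0,0,-0.2],[-0.03,0.5,0],62],[[0,0,-0.2],[-0.03,0.5,0],62],[[0,0,-0.2],[-0.03,0.5,0],62],[[0,0,-0.2],[-0.03,0.5,0],62],[[0,0,-0.2],[-0.03,0.5,0],62],[[0,0,-0.2],[-0.03,0.5,0],62],[[0,0,-0.17],[-0.03,0.5,0],62],[[0,0,0],[-0.03,0.5,0],62],[[0,0,0],[-0.03,0.5,0],62],[[0,0,0],[-0.03,0.5,0],62],[[0,0,0],[-0.03,0.5,0],62],[[0,0,0],[-0.03,0.5,0],62],[[0,0,0],[0,0.3,0],62],[[0,0,0],[0,0,0],62],[[0,0,0],[0,0,0],62]]'
```

```text
t: 33.85
tool_pos: [0.4876, 0.2755, 0.2069]
orientation: [-180.0, 0.0, 90.5]
wrist_force: [0.3, -0.0, -1.0]
width: 0.0619
```

```bash
python3 -m crank '[[[0,0,0],[-0.01,0.08,-0.3],62],[[0,0,0],[0,0,-0.5],62],[[0,0,0],[0,0,-0.5],62],[[0,0,0],[0,0,-0.5],62],[[0,0,0],[0,0,-0.5],62],[[0,0,0],[0,0,-0.5],62],[[0,0,0],[0,0,-0.4],62],[[0,0,0],[0,0,-0.15],62],[[0,0,0],[0,0,0],55],[[0,0,0],[0,0,0],35],[[0,0,0],[0,0,0],35],[[0,0,0],[0,0,0],35],[[0,0,0],[0,0,0],35],[[0,0,0],[0,0,0],35],[[0,0,0],[0,0,0],35],[[0,0,0],[0,0,0.1],35],[[0,0,0],[0,0,0.3],35],[[0,0,0],[0,0,0.4],35],[[0,0,0],[0,0,0.4],35],[[0,0,0],[0,0,0],35]]' 40
```

```text
t: 35.85
tool_pos: [0.4888, 0.2806, 0.1021]
orientation: [179.8, -0.1, 90.5]
wrist_force: [-0.2, 0.1, -1.7]
width: 0.0433
```

```bash
python3 - <<'E'
from m import *
b=ctrl.camera("side")
cv2.imwrite("pics/12.png",cv2.resize(b["img"][130:350,60:300],None,fx=2,fy=2))
E
```

```text
(no output)
```

View pics/12.png

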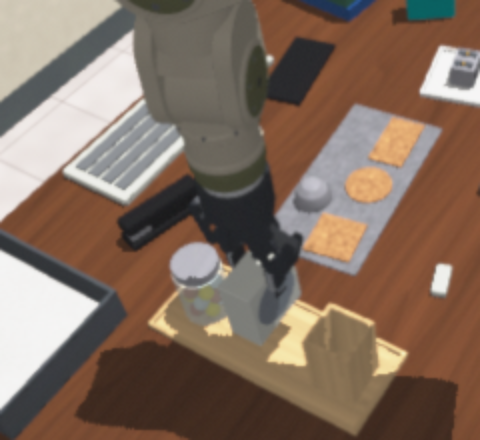

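```bash
python3 -m crank '[[[0,0,0],[0,-0.3,0],35],[[0,0,0],[0.04,-0.4,0],35],[[0,0,0],[0.05,-0.5,0],35],[[0,0,0],[0.05,-0.5,0],35],[[0,0,0],[0.05,-0.5,0],35],[[0,0,0],[0.05,-0.5,0],35],[[0,0,0.2],[0.05,-0.5,0],35],[[0,0,0.2],[0.05,-0.5,0],35],[[0,0,0.2],[0.05,-0.5,0],35],[[0,0,0.2],[0.05,-0.5,0],35],[[0,0,0.2],[0.05,-0.5,0],35],[[0,0,0],[0.05,-0.5,0],35],[[0,0,0],[0.05,-0.5,0],35],[[0,0,0],[0.05,-0.5,0],35],[[0,0,0],[0.1,-0.5,0],35],[[0,0,0],[0.1,-0.23,0],35],[[0,0,0],[0,0,0],35],[[0,0,0],[0,0,0],35]]'
```

```text
t: 37.7
tool_pos: [0.5283, -0.0912, 0.0989]
orientation: [-179.9, -0.1, 96.4]
wrist_force: [-0.5, 0.5, -1.7]
width: 0.0434
```

```bash
python3 -m crank '[[[0,0,0],[0.05,0,-0.3],35],[[0,0,0],[0,0,-0.4],35],[[0,0,0],[0,0,-0.25],35],[[0,0,0],[0,0,-0.15],35],[[0,0,0],[0,0,-0.04],35],[[0,0,0],[0,0,0],35],[[0,0,0],[0,0,0],35]]'; python3 - <<'E'
from m import *
b=ctrl.camera("side")
cv2.imwrite("pics/13.png",cv2.resize(b["img"][120:270,160:340],None,fx=3,fy=3))
E
```

```text
t: 38.4
tool_pos: [0.5323, -0.0917, 0.0434]
orientation: [179.9, 0.0, 96.5]
wrist_force: [-0.7, -1.2, -2.2]
width: 0.0433
```

View pics/13.png

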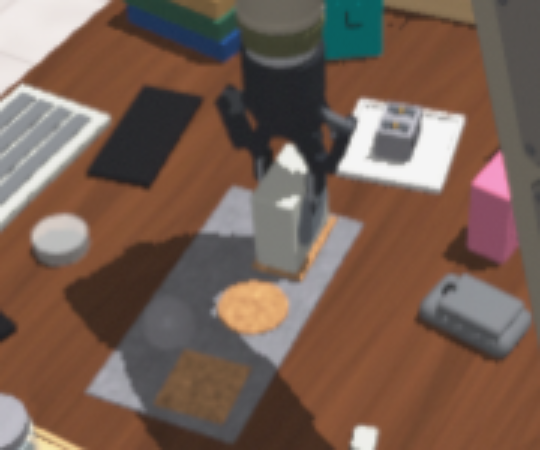

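The clock is just above its mat, so I ease it down to contact.

```bash
python3 -m crank '[[[0,0,0],[0,0,-0.03],35],[[0,0,0],[0,0,-0.03],35],[[0,0,0],[0,0,0],35],[[0,0,0],[0,0,0],35]]'
```

```text
t: 38.85
tool_pos: [0.5324, -0.092, 0.0416]
orientation: [179.9, 0.1, 96.4]
wrist_force: [-3.0, 0.9, 8.9]
width: 0.0432
```

```bash
python3 -m crank '[[[0,0,0],[0,0,0],46],[[0,0,0],[0,0,0],54],[[0,0,0],[0,0,0],66],[[0,0,0],[0,0,0],66],[[0,0,0],[0,0,0.3],66],[[0,0,0],[0,0,0.5],66],[[0,0,0],[0,0,0.5],66],[[0,0,0],[0,0,0.5],66],[[0,0,0],[0,0,0.5],66],[[0,0,0],[0,0,0.5],66],[[0,0,0],[0,0.3,0.4],85],[[0,0,0],[0.1,0.5,0],85],[[0,0,0],[0.1,0.6,0],85],[[0,0,0],[0.1,0.6,0],85],[[0,0,0],[0.1,0.6,0],85],[[0,0,0],[0.1,0.6,0],85],[[0,0,0],[0.1,0.6,0],85],[[0,0,0],[0.1,0.6,0],85],[[0,0,0],[0,0,0],85],[[0,0,0],[0,0,0],85]]';python3 - <<'E'
from m import *
b=ctrl.camera("side");a=ctrl.camera("top");print(ctrl.observe()["tool_pos"],ctrl.observe()["width"])
cv2.imwrite("pics/14.png",np.vstack([b["img"][100:320,60:400],a["img"][100:300,80:420]]))
X=cloud(a);Z=X[...,2]
roi=np.zeros(Z.shape,bool);roi[125:275,100:320]=1
[print(*r) for r in comps(a,roi&(Z>.085)&(Z<.115),.099)]
Y=cloud(b);roi=(Y[...,0]>.33)&(Y[...,0]<.65)&(Y[...,1]>.2)&(Y[...,1]<.35)
[print("side",*r) for r in comps(b,roi&(Y[...,2]>.092)&(Y[...,2]<.108),.099)]
E
```

```text
t: 40.85
tool_pos: [0.5665, 0.1288, 0.1993]
orientation: [-180.0, 0.0, 96.5]
wrist_force: [-0.3, -0.4, -0.0]
width: 0.0848
[0.56657935 0.1276338  0.19951947] 0.08508378103262197
[129.0, 147.0] 563 (592.2, 275.6, 59.8, 59.3, 25.1)
[297.0, 170.0] 791 (530.2, -90.5, 45.4, 83.4, 6.2)
[131.0, 241.0] 264 (385.3, 275.9, 61.2, 55.0, 0.5)
side [157.0, 261.0] 403 (591.2, 281.5, 59.9, 60.4, 28.4)
side [229.0, 297.0] 314 (383.8, 284.4, 63.1, 65.2, 1.3)
```

View pics/14.png

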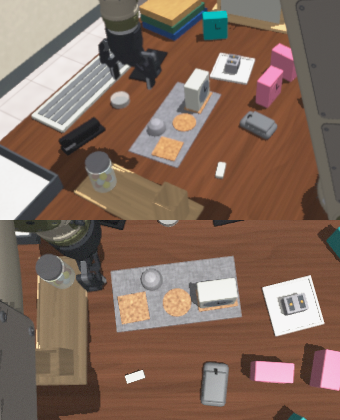

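The clock stands on its mat at (530,-90.5), within about 1 mm of the mat centre. The jar is at about (592.5,279.5).

```bash
python3 -m crank '[[[0,0,0],[0.06,0.4,0],85],[[0,0,0],[0.1,0.5,0],85],[[0,0,0],[0.1,0.5,0],85],[[0,0,0],[0.1,0.5,0],85],[[0,0,0],[0.1,0.5,0],85],[[0,0,0],[0.06,0.4,0],85],[[0,0,0],[0,0.24,0],85],[[0,0,0],[0,0,0],85],[[0,0,0],[0,0,-0.3],85],[[0,0,0],[0,0,-0.5],85],[[0,0,0],[0,0,-0.5],85],[[0,0,0],[0,0,-0.5],85],[[0,0,0],[0,0,-0.5],85],[[0,0,0],[0,0,-0.5],85],[[0,0,0],[0,0,-0.3],85],[[0,0,0],[0,0,-0.1],85],[[0,0,0],[0,0,0],75],[[0,0,0],[0,0,0],65]]' 40
```

```text
t: 42.75
tool_pos: [0.5936, 0.2799, 0.0409]
orientation: [179.9, -0.0, 96.4]
wrist_force: [-0.1, 0.9, 0.9]
width: 0.0652
```

```bash
python3 -m crank '[[[0,0,0],[0,0,0],50],[[0,0,0],[0,0,0],50],[[0,0,0],[0,0,0],50],[[0,0,0],[0,0,0],50],[[0,0,0],[0,0,0],50],[[0,0,0],[0,0,0],50],[[0,0,0],[0,0,0.1],50],[[0,0,0],[0,0,0.3],50],[[0,0,0],[0,0,0.4],50],[[0,0,0],[0,0,0.4],50],[[0,0,0],[0,0,0],50]]' 40;  python3 - <<'E'
from m import *
b=ctrl.camera("side")
cv2.imwrite("pics/15.png",cv2.resize(b["img"][130:350,60:300],None,fx=2,fy=2))
E
```

```text
t: 43.85
tool_pos: [0.5947, 0.2812, 0.1029]
orientation: [179.7, -0.1, 96.5]
wrist_force: [1.2, 0.5, -3.5]
width: 0.0594
```

View pics/15.png

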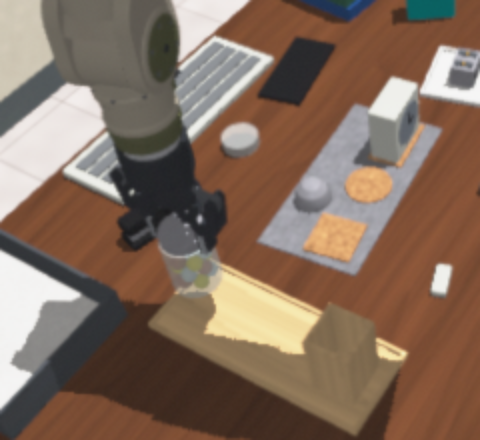

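```bash
python3 -m crank '[[[0,0,0],[-0.1,-0.3,0],50],[[0,0,0],[-0.13,-0.5,0],50],[[0,0,0],[-0.13,-0.5,0],50],[[0,0,0],[-0.13,-0.5,0],50],[[0,0,0],[-0.13,-0.5,0],50],[[0,0,0],[-0.13,-0.5,0],50],[[0,0,0],[-0.13,-0.5,0],50],[[0,0,0],[-0.13,-0.5,0],50],[[0,0,0],[-0.13,-0.5,0],50],[[0,0,0],[-0.13,-0.5,0],50],[[0,0,0],[-0.1,-0.5,0],50],[[0,0,0],[-0.06,-0.25,0],50],[[0,0,0],[0,0,0],50],[[0,0,0],[0,0,0],50]]'
```

```text
t: 45.3
tool_pos: [0.521, 0.0032, 0.0992]
orientation: [-180.0, -0.1, 96.4]
wrist_force: [-0.2, -0.4, -3.3]
width: 0.0592
```

```bash
python3 -m crank '[[[0,0,0],[0.04,0,-0.3],50],[[0,0,0],[0,0,-0.4],50],[[0,0,0],[0,0,-0.25],50],[[0,0,0],[0,0,-0.12],50],[[0,0,0],[0,0,-0.03],50],[[0,0,0],[0,0,0],50],[[0,0,0],[0,0,0],50]]'; python3 - <<'E'
from m import *
b=ctrl.camera("side")
cv2.imwrite("pics/16.png",cv2.resize(b["img"][120:270,160:340],None,fx=3,fy=3))
E
```

```text
t: 46.0
tool_pos: [0.5239, 0.0029, 0.0454]
orientation: [179.9, 0.0, 96.5]
wrist_force: [-0.3, 0.6, -3.7]
width: 0.0595
```

View pics/16.png

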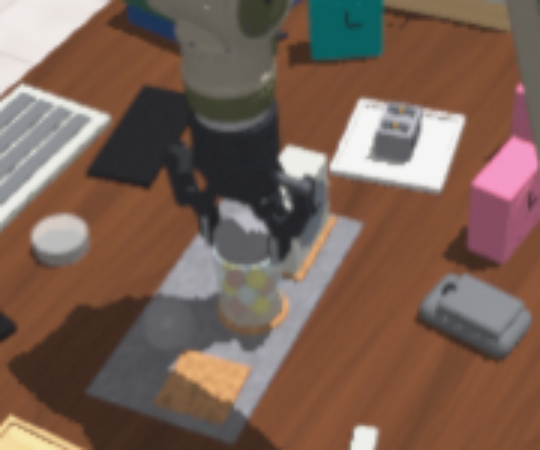

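The jar is just over the round mat; I ease it down.

```bash
python3 -m crank '[[[0,0,0],[0,0,-0.03],50],[[0,0,0],[0,0,-0.03],50],[[0,0,0],[0,0,-0.01],50],[[0,0,0],[0,0,0],50],[[0,0,0],[0,0,0],50]]'
```

```text
t: 46.55
tool_pos: [0.5238, 0.0027, 0.0428]
orientation: [179.9, 0.0, 96.4]
wrist_force: [-1.5, 0.4, 7.2]
width: 0.059
```

```bash
python3 -m crank '[[[0,0,0],[0,0,0],63],[[0,0,0],[0,0,0],72],[[0,0,0],[0,0,0],80],[[0,0,0],[0,0,0],80],[[0,0,0],[0,0,0.3],80],[[0,0,0],[0,0,0.5],80],[[0,0,0],[0,0,0.5],80],[[0,0,0],[0,0,0.5],80],[[0,0,0],[0,0,0.5],80],[[0,0,0],[0,0,0.5],80],[[0,0,-0.1],[-0.1,0.3,0.4],85],[[0,0,-0.1],[-0.25,0.5,0],85],[[0,0,-0.1],[-0.25,0.5,0],85],[[0,0,-0.2],[-0.25,0.5,0],85],[[0,0,-0.2],[-0.25,0.5,0],85],[[0,0,-0.2],[-0.25,0.5,0],85],[[0,0,0],[-0.25,0.5,0],85],[[0,0,0],[-0.25,0.5,0],85],[[0,0,0],[0,0,0],85],[[0,0,0],[0,0,0],85]]';python3 - <<'E'
from m import *
b=ctrl.camera("side");a=ctrl.camera("top");print(ctrl.observe()["tool_pos"],ctrl.observe()["width"])
cv2.imwrite("pics/17.png",np.vstack([b["img"][100:320,60:400],a["img"][100:300,80:420]]))
X=cloud(a);Z=X[...,2]
roi=np.zeros(Z.shape,bool);roi[125:275,100:320]=1
[print(*r) for r in comps(a,roi&(Z>.085)&(Z<.115),.099)]
E
```

```text
t: 48.55
tool_pos: [0.4306, 0.1932, 0.2012]
orientation: [180.0, 0.0, 91.1]
wrist_force: [0.1, -0.1, -0.2]
width: 0.085
[0.43111929 0.19240204 0.20117432] 0.08526355899258369
[297.0, 170.0] 791 (530.2, -90.5, 45.4, 83.4, 6.2)
[254.0, 174.0] 581 (523.9, 1.2, 58.6, 56.8, 9.9)
[129.0, 252.0] 76 (366.4, 279.1, 23.7, 62.4, 3.1)
```

View pics/17.png

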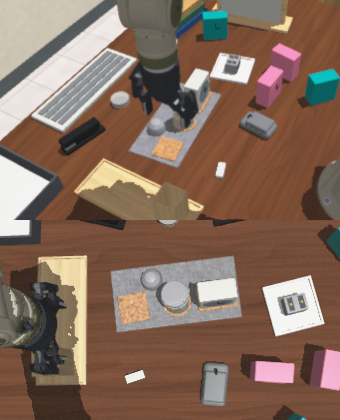

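The jar stands on the round mat at (524,1). Last is the pot.

```bash
python3 -m crank '[[[0,0,0],[-0.23,0.4,0],85],[[0,0,0],[-0.25,0.5,0],85],[[0,0,0],[-0.25,0.5,0],85],[[0,0,0],[-0.2,0.35,0],85],[[0,0,0],[0,0,0],85],[[0,0,0],[0,0,-0.3],85],[[0,0,0],[0,0,-0.5],85],[[0,0,0],[0,0,-0.5],85],[[0,0,0],[0,0,-0.5],85],[[0,0,0],[0,0,-0.5],85],[[0,0,0],[0,0,-0.5],85],[[0,0,0],[0,0,-0.3],85],[[0,0,0],[0,0,-0.14],85],[[0,0,0],[0,0,0],75],[[0,0,0],[0,0,0],65]]' 35
```

```text
t: 50.15
tool_pos: [0.3852, 0.2801, 0.0398]
orientation: [179.9, -0.0, 91.0]
wrist_force: [0.3, -0.5, -0.2]
width: 0.0652
```

```bash
python3 -m crank '[[[0,0,0],[0,0,0],50],[[0,0,0],[0,0,0],50],[[0,0,0],[0,0,0],50],[[0,0,0],[0,0,0],50],[[0,0,0],[0,0,0],50],[[0,0,0],[0,0,0],50],[[0,0,0],[0,0,0.1],50],[[0,0,0],[0,0,0.3],50],[[0,0,0],[0,0,0.3],50],[[0,0,0],[0,0,0.3],50],[[0,0,0],[0,0,0],50]]' 35;  python3 - <<'E'
from m import *
b=ctrl.camera("side")
cv2.imwrite("pics/18.png",cv2.resize(b["img"][130:350,60:300],None,fx=2,fy=2))
E
```

```text
t: 51.25
tool_pos: [0.3854, 0.2812, 0.091]
orientation: [179.8, -0.1, 91.1]
wrist_force: [0.3, 0.1, -1.7]
width: 0.0593
```

View pics/18.png

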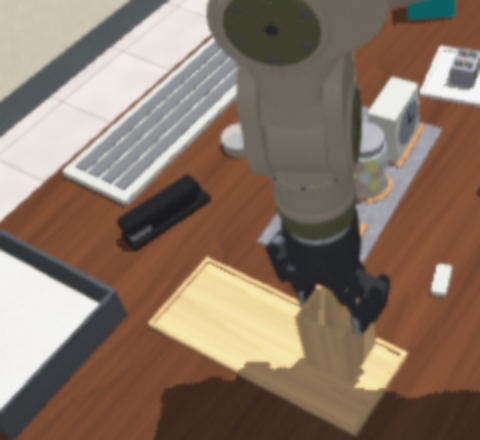

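```bash
python3 -m crank '[[[0,0,0.1],[0.15,-0.2,0],50],[[0,0,0.2],[0.3,-0.4,0],50],[[0,0,0.2],[0.3,-0.4,0],50],[[0,0,0.2],[0.3,-0.4,0],50],[[0,0,0.2],[0.3,-0.4,0],50],[[0,0,0.2],[0.3,-0.4,0],50],[[0,0,0.2],[0.3,-0.4,0],50],[[0,0,0],[0.3,-0.4,0],50],[[0,0,0],[0.2,-0.3,0],50],[[0,0,0],[0.09,-0.18,0],50],[[0,0,0],[0,0,0],50],[[0,0,0],[0,0,0],50]]'
```

```text
t: 52.5
tool_pos: [0.5103, 0.1067, 0.0886]
orientation: [-179.9, -0.0, 98.9]
wrist_force: [0.1, 0.1, -1.8]
width: 0.0596
```

```bash
python3 -m crank '[[[0,0,0],[0.04,0,-0.2],50],[[0,0,0],[0,0,-0.3],50],[[0,0,0],[0,0,-0.25],50],[[0,0,0],[0,0,-0.12],50],[[0,0,0],[0,0,-0.04],50],[[0,0,0],[0,0,-0.02],50],[[0,0,0],[0,0,0],50],[[0,0,0],[0,0,0],50]]'; python3 - <<'E'
from m import *
b=ctrl.camera("side")
cv2.imwrite("pics/19.png",cv2.resize(b["img"][120:270,160:340],None,fx=3,fy=3))
E
```

```text
t: 53.3
tool_pos: [0.5137, 0.1064, 0.0432]
orientation: [179.9, 0.0, 98.9]
wrist_force: [0.1, 0.5, -0.8]
width: 0.0594
```

View pics/19.png

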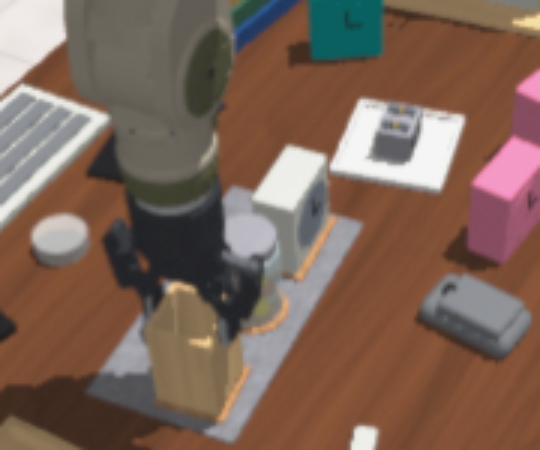

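The pot is just above the square mat; I ease it down.

```bash
python3 -m crank '[[[0,0,0],[0,0,-0.03],50],[[0,0,0],[0,0,-0.02],50],[[0,0,0],[0,0,0],50],[[0,0,0],[0,0,0],50]]'
```

```text
t: 53.75
tool_pos: [0.5137, 0.1063, 0.0413]
orientation: [179.9, 0.0, 98.8]
wrist_force: [-2.0, -0.5, 5.7]
width: 0.0594
```

```bash
python3 -m crank '[[[0,0,0],[0,0,0],63],[[0,0,0],[0,0,0],72],[[0,0,0],[0,0,0],80],[[0,0,0],[0,0,0],80],[[0,0,0],[0,0,0.3],80],[[0,0,0],[0,0,0.5],80],[[0,0,0],[0,0,0.5],80],[[0,0,0],[0,0,0.5],80],[[0,0,0],[0,0,0.5],80],[[0,0,0],[0,0,0.5],80],[[0,0,0],[-0.1,0.3,0.4],80],[[0,0,0],[-0.3,0.5,0],80],[[0,0,0],[-0.3,0.5,0],80],[[0,0,0],[-0.3,0.5,0],80],[[0,0,0],[-0.3,0.5,0],80],[[0,0,0],[-0.3,0.5,0],80],[[0,0,0],[-0.2,0.4,0],80],[[0,0,0],[0,0,0],80],[[0,0,0],[0,0,0],80]]';python3 - <<'E'
from m import *
b=ctrl.camera("side");a=ctrl.camera("top");print(ctrl.observe()["tool_pos"],ctrl.observe()["joint_velocities"].round(2))
cv2.imwrite("pics/20.png",np.vstack([b["img"][100:320,60:400],a["img"][100:300,80:420]]))
X=cloud(a);Z=X[...,2]
roi=np.zeros(Z.shape,bool);roi[125:275,180:420]=1
[print(*r) for r in comps(a,roi&(Z>.085)&(Z<.115),.099)]
[print(*r) for r in comps(a,roi&(Z>.03)&(Z<.048),.041)]
E
```

```text
t: 55.65
tool_pos: [0.4232, 0.2665, 0.2001]
orientation: [180.0, 0.0, 98.9]
wrist_force: [-0.6, -0.6, 0.1]
width: 0.0799
[0.42361225 0.26580128 0.20013067] [-0.59  0.07 -0.02 -0.03  0.01  0.05]
[297.0, 170.0] 791 (530.0, -90.5, 45.8, 83.4, 6.2)
[254.0, 174.0] 587 (522.4, 1.2, 58.0, 58.9, 88.7)
[205.0, 180.0] 358 (513.4, 106.7, 63.0, 62.4, 9.4)
[411.0, 250.0] 682 (353.1, -324.1, 40.9, 86.5, 86.9)
[354.0, 252.0] 780 (352.1, -205.4, 81.6, 43.4, 84.5)
[230.0, 157.0] 155 (576.5, 61.2, 32.4, 33.1, 89.3)
[203.0, 179.0] 61 (520.2, 114.1, 40.3, 42.7, 9.7)
[375.0, 183.0] 414 (507.3, -270.8, 41.0, 55.2, 12.7)
[396.0, 247.0] 82 (357.4, -312.2, 5.5, 82.8, 78.8)
[295.0, 262.0] 488 (333.3, -81.8, 49.5, 55.9, 88.4)
```

View pics/20.png

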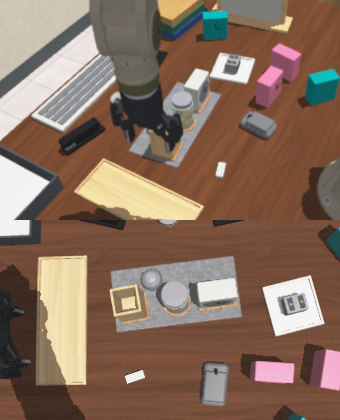

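Everything stands in place: pot (513,107), jar (522,1), clock (530,-90.5), sharpener (507,-271), and the paperweight unmoved at (576.5,61). The arm is clear, so I hand the job in.

```bash
python3 -m crank '[[[0,0,0],[0,0,0],80],[[0,0,0],[0,0,0],80],[[0,0,0],[0,0,0],80]]'; python3 -c "
from rig import ctrl
print(ctrl.close_job())"
```

```text
t: 56.05
tool_pos: [0.4236, 0.2658, 0.2002]
orientation: [180.0, 0.0, 98.8]
wrist_force: [0.3, 0.4, 0.8]
width: 0.0798
the job is handed in; nothing more can be done
None
```

I moved the pot, jar and clock into the side tray, set the sharpener in the dish, then put the clock, jar and pot back on their mats. I handed the job in at t = 56 s; it reports no verdict.

The last top-camera check showed:

| Object | Offset from where it should be |
|---|---|
| Pot | about 1 mm from its mat centre |
| Jar | about 2 mm from its mat centre |
| Clock | about 1–2 mm from its mat centre |
| Sharpener | about 2–3 mm from the dish centre |
| Paperweight | within 1 mm of its start |

All of them stood upright and released, with the arm clear and nothing knocked over.

Two readings disagreed:
- **Jar in the tray:** the two cameras differed by about 6 mm on its y position, so I gripped at the middle value and that worked.
- **Grip widths:** they read 0.5–2.5 mm under the nominal sizes.

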